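Put the punch tray away behind its drop flap

ROBOT

A 6-joint arm with a two-finger parallel gripper is mounted at the origin on the work surface. World frame = base frame: x ahead of the robot, y to its left, z up, the work surface at z = 0. Lengths are in m, angles in rad, forces in N, time in s.
With the tool pointing down it reaches from about 0.375 to 0.975 m from the base axis. Payload 3.8 kg.
Tool frame: the origin (TCP) lies midway between the tips of the shut fingers; the grasp point (between the pads) lies 19 mm behind it; z points along the fingers, y is the line along which they close (so a half turn about z gives the same grasp; the last joint's range is limited). The gripper opens to 88 mm and grips with 3 to 60 N. Pads are 18 mm wide; open, the fingers measure 123 mm over their backs; the gripper's body (75 mm by 187 mm) begins 45 mm behind the grasp point.
Start: joints at [-1.183, 0.264, 1.604, -0, 1.274, -0.037], TCP at [0.278, -0.615, 0.201] pointing down, gripper open.
Joint ranges: [-2.63, 2.63], [-0.94, 2.18], [0.31, 2.57], [-1.31, 4.45], [0, 2.66], [-2.55, 2.55]. Speed limits (rad/s): [2.57, 2.57, 3.14, 3.14, 3.14, 3.14].

INTERFACE

Orientations are given as a rotation vector (axis times angle).
In Python, from cell import manip, inverse_kinematics, cams, order gives the robot as it stands. Calls block until the motion is done:
- manip.move_pose(position, orientation): joint-space move of the TCP to a pose.
- manip.move_linear(position, rate=0.15, rot=None): straight line of the TCP; rot=None keeps the orientation; rate is the mean speed in m/s.
- manip.set_joints(angles): joint-space move.
- manip.set_gripper(opening, force=None): finger opening in m; force is the grip in N (None keeps the last); returns when the fingers have stopped.
- manip.dwell(seconds).
- inverse_kinematics(position, orientation): joint angles nearest the present ones, or None.
- manip.state(): the state.
- cams.capture(name): name is "side" or "top"; returns a dict with "image" (400x640x3 uint8, blue, green, red), "z_map" (400x640 float32, m along the optical axis (not along the pixel's ray), 0 where there is no reading), "intrinsics" (3x3 intrinsics, pixels), "k1" (the pictures are not rectified: a ray, as slopes to the right and down, at radius r is drawn at 1 + k1 r^2 times it, then the intrinsics apply), "position" and "orientation" of the camera in the world. Camera axes: x right, y down, z forward; pixel columns grow to the right and rows downward; lengths in m; the calibration is good to about 2 mm. A picture is of the moment at which its call begins.
A pose or a line that the arm cannot do raises manip.IKError and nothing moves.
- order.close_job(): hands the job in; it is judged then, once.
The state is a dict: "clock": time; "joint_pos": joint angles; "joint_velocities": joint speeds; "tau": joint torques, N m; "tool_pos": TCP position; "tcp_rot": TCP orientation; "contact_force": force on the tool from outside, world axes, zero at the start; "moment": the same for the moment, N m; "gripper_width": finger opening in m; "grasp_force": force on a finger pad.
Only numpy, scipy, OpenCV 4.12 (cv2) and the standard library are available. Lean on these libraries where they do the work, as an engineer would, in place of code of your own. Each camera call takes 0.05 s, during which the arm holds its last target. There are 200 camera calls.

TASK

Put the wooden punch tray away in the bench-top cubby that is wide enough for it: slide it in lengthways through the open front, under the clear cover, and push it in so far that the brass flap drops shut behind it. Keep the tray upright, and leave the steel block, the jar and the hammer where they are.

Things in the scene. Friction and masses are not known exactly. Their poses are not given: they have to be found in the camera images.
- tray: Open pale wooden tray, 130 long (its x), 56 wide (its y), 60 high, walls 6 thick, about 0.3 kg, standing on the bench; three steel punches fixed inside, below the rim. The two ends are alike. Origin: centre of its underside, z up. Can be gripped across its width.
- cubby_a: The WIDER of two fixed wooden cubbies of equal outside (172 deep, 92 wide, 85 high): wooden sides and back, clear cover, no floor (the bench itself). 61 wide inside, flaring over the first 20 to 71 at the mouth. Origin: bench level, middle of the mouth plane, on the robot's side; x points in, y left, z up.
- cover_edge (a point): Middle of the edge of cubby_a's clear cover, in the mouth plane, at its underside 80 above the bench; the cover is 5 thick and runs back over the whole cubby. No hand fits above a tray inside; only fingers leaning forward from outside reach in under this edge.
- back (a point): Middle of the inner face of cubby_a's back, at bench level, 154 behind the mouth: a 130 tray against it has its near end 24 inside the mouth.
- cubby_b: The NARROWER cubby, same outside and same frame as cubby_a, but only 36 wide inside: the tray does not fit. Fixed.
- flap_a (a joint): Angle (rad) of cubby_a's loose brass flap: 60 wide, 23 high, 3 thick, 30 g, hinged at its top, 4 behind the mouth and 77 above the bench. 0 = hanging down, lower edge at 54 (6 below the tray's rim); up to 1.4 inwards, never outwards. A tray going in lifts it easily; it drops to 0 once the tray's near end is 20 or more inside the mouth and nothing else props it up.
- dapping_block: Bystander: steel block, a 50 cube with shallow round hollows on top, 0.9 kg. Origin: centre of its underside.
- jar: Bystander: small glass jar with black lid, 56 diameter, 75 high. Origin: centre of its underside.
- hammer: Bystander: hammer 240 long, lying on the bench along its x, handle to -x.

How it is judged:
On the way:
1. the tray's leading end has entered the wide cubby and lifted the flap (x of tray in the frame of cubby_a between -0.06 and 0.06 m and y of tray in the frame of cubby_a between -0.012 and 0.012 m and value of joint flap_a above 0.3 rad), for 0.1 s.
At the end, for the whole second after the job is handed in: The tray stands flat on the bench (tilted less than 0.08 rad) and at rest inside the wider cubby, its near end at least 16 mm inside the mouth, and the flap of that cubby hangs shut behind it (less than 0.12 rad) (x of tray in the frame of cubby_a between 0.081 and 0.1 m and y of tray in the frame of cubby_a between -0.008 and 0.008 m and value of joint flap_a below 0.12 rad and angle between tray's own z axis and vertical below 0.08 rad and z of tray in the frame of cubby_a below 0.005 m and linear speed of tray below 0.01 m/s); the robot touches nothing.
It fails at once if the steel block is disturbed (moved more than 25 mm) (distance of dapping_block from where it was at the start of the episode above 0.025 m).
It fails at once if the jar is disturbed (moved more than 25 mm) (distance of jar from where it was at the start of the episode above 0.025 m).
It fails at once if the hammer is disturbed (moved more than 25 mm) (distance of hammer from where it was at the start of the episode above 0.025 m).
It fails at once if the tray is tipped by more than 0.5 rad (angle between tray's own z axis and vertical above 0.5 rad).
It also fails if it takes over 54 s, if anything falls off the work surface, if the arm or the gripper's body presses on something with over 40 N, if the wrist force passes 120 N, or if a joint passes its speed limit or range.

## Working session

There is one attempt and no reset: what is moved stays moved. The work goes in short steps, each a Python script; the robot and the scene stay as the last script left them, time stands still between calls to the robot, and variables do not carry over. Pictures are saved under pics/ and viewed, at most 10 in all, crops included, and the job is handed in when it is done.

```bash
mkdir -p pics; ls; python3 - <<'E'
from cell import manip,cams
import cv2,numpy as np
for n in("top","side"):
    c=cams.capture(n);cv2.imwrite(f"pics/{n}0.png",c["image"]);np.save(f"pics/{n}z.npy",c["z_map"])
    print(n,c["intrinsics"],c["k1"],c["position"],c["orientation"])
print(manip.state())
E
```

```text
pics
top [[496.95278854   0.         323.23219792]
 [  0.         496.95278854 201.15563188]
 [  0.           0.           1.        ]] -0.05663108543412731 [ 0.33924998 -0.0591276   1.2810617 ] [-2.14690002  2.06839165 -0.22224087]
side [[404.66974165   0.         320.21001283]
 [  0.         404.66974165 204.40004903]
 [  0.           0.           1.        ]] 0.017009660248518767 [0.36858075 0.64174728 0.86447576] [-0.44403987  2.78605206 -1.08412257]
{'clock': 0.1, 'joint_pos': array([-1.18287927e+00,  2.64660307e-01,  1.60520537e+00,  1.49816738e-05,
        1.27371841e+00, -3.69177540e-02]), 'joint_velocities': array([-0.00061431, -0.00179091, -0.00053703,  0.00077202, -0.00070613,
       -0.00094595]), 'tau': array([ 7.76714242e-04, -5.03618932e+01, -3.58071613e+01,  7.31848623e-02,
        2.33404886e-02, -6.92680464e-05]), 'tool_pos': array([ 0.2779392 , -0.61434456,  0.19994171]), 'tcp_rot': array([-3.06906481e+00, -6.61901143e-01,  5.23695797e-04]), 'contact_force': array([-0.38432627, -0.6682728 ,  0.05533436]), 'moment': array([ 0.00097435,  0.03061298, -0.01185346]), 'grasp_force': 0.0, 'gripper_width': 0.0879929103173684}
```

View pics/top0.png

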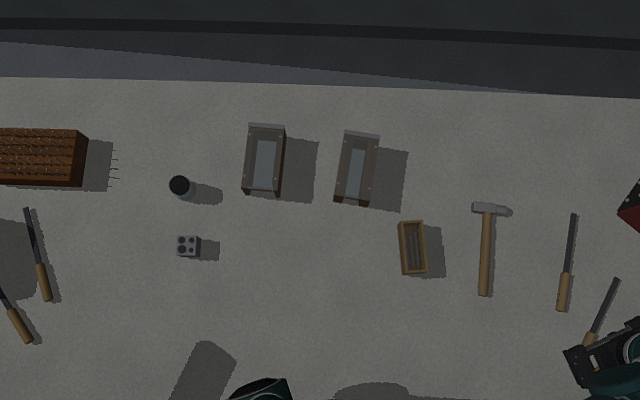

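View pics/side0.png

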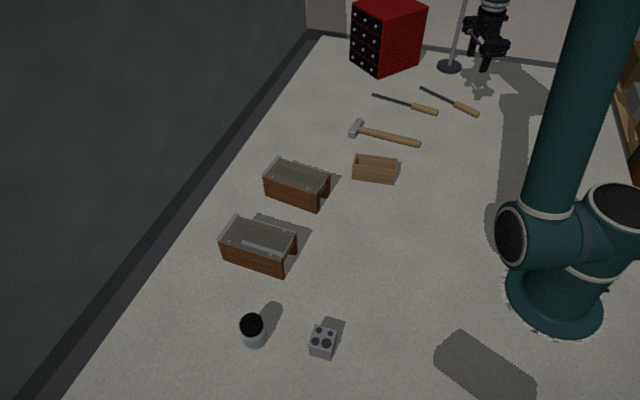

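The top view shows the wide cubby at (265,160), the narrow one at (357,168), the tray at (412,247), the jar at (180,186), the block at (188,246) and the hammer at (488,245). Both cubby mouths face down, towards the robot. Next I measure the edges.

```bash
cat > h.py <<'E'
import numpy as np,cv2
from scipy.spatial.transform import Rotation as R
def ray(c,px):
    K=c["intrinsics"]; p=np.atleast_2d(np.asarray(px,float))
    d=(p-K[:2,2])/[K[0,0],K[1,1]]; u=d.copy()
    for _ in range(10): u=d/(1+c["k1"]*(u**2).sum(1,keepdims=True))
    return np.c_[u,np.ones(len(u))]@R.from_rotvec(c["orientation"]).as_matrix().T
def plane(c,px,z):
    r=ray(c,px); return c["position"]+r*((z-c["position"][2])/r[:,2])[:,None]
def cloud(c):
    H,W=c["z_map"].shape; v,u=np.mgrid[:H,:W]
    r=ray(c,np.c_[u.ravel(),v.ravel()])
    P=c["position"]+r*c["z_map"].reshape(-1,1); P[c["z_map"].ravel()==0]=np.nan
    return P.reshape(H,W,3)
E
python3 - <<'E'
from cell import cams
from h import *
for n,(x,y,w,h) in dict(top=(225,115,210,170),side=(205,145,205,140)).items():
    c=cams.capture(n); cv2.imwrite(f"pics/{n}1.png",cv2.resize(c["image"][y:y+h,x:x+w],None,fx=3.6,fy=3.5 if n=="top" else 3.6,interpolation=cv2.INTER_CUBIC))
    P=cloud(c)
    if n=="top":
        for q in[(265,160),(255,185),(248,160),(283,160),(357,168),(412,230),(401,245),(423,245),(300,240),(180,186),(188,246),(488,250),(505,210)]: print(q,P[q[1],q[0]].round(4))
        m=np.zeros(P.shape[:2],np.uint8); m[212:282,392:434]=1
        m&=((P[...,2]>.045)&(P[...,2]<.075)).astype(np.uint8)
        pts=np.argwhere(m)[:,::-1]; g=plane(c,pts,.06)[:,:2].astype(np.float32)
        print("tray rim",len(g),cv2.minAreaRect(g))
        for nm,x0,x1 in(("A",236,292),("B",328,384)):
            m=np.zeros(P.shape[:2],bool); m[118:212,x0:x1]=1; m&=(P[...,2]>.076)&(P[...,2]<.1)
            g=plane(c,np.argwhere(m)[:,::-1],.085)[:,:2].astype(np.float32); print(nm,len(g),cv2.minAreaRect(g),cv2.boxPoints(cv2.minAreaRect(g)).round(4).tolist())
E
```

```text
(265, 160) [0.6979 0.099  0.0841]
(255, 185) [0.6318 0.1195 0.0863]
(248, 160) [0.696  0.1416 0.0852]
(283, 160) [0.719  0.0599 0.0194]
(357, 168) [ 0.6845 -0.1321  0.0881]
(412, 230) [ 0.5462 -0.2835  0.008 ]
(401, 245) [ 0.5027 -0.2511  0.0341]
(423, 245) [ 0.5018 -0.3026  0.0553]
(300, 240) [5.105e-01 5.900e-03 5.000e-04]
(180, 186) [0.6258 0.3107 0.0719]
(188, 246) [0.478  0.2824 0.0497]
(488, 250) [ 0.4988 -0.4754  0.0247]
(505, 210) [ 0.6043 -0.5228  0.0264]
tray rim 461 ((0.49813002347946167, -0.2775352895259857), (0.12870675325393677, 0.05729448422789574), 5.983120441436768)
A 2458 ((0.7081992626190186, 0.10554139316082001), (0.09418897330760956, 0.1757807731628418), 87.29010772705078) [[0.6182000041007996, 0.06270000338554382], [0.7937999963760376, 0.05429999902844429], [0.7982000112533569, 0.14839999377727509], [0.6226000189781189, 0.156700000166893]]
B 2460 ((0.6940854787826538, -0.13217109441757202), (0.09203281998634338, 0.17570613324642181), 82.49320220947266) [[0.6010000109672546, -0.1662999987602234], [0.7752000093460083, -0.18930000066757202], [0.7871999740600586, -0.09799999743700027], [0.6129999756813049, -0.07509999722242355]]
```

View pics/top1.png

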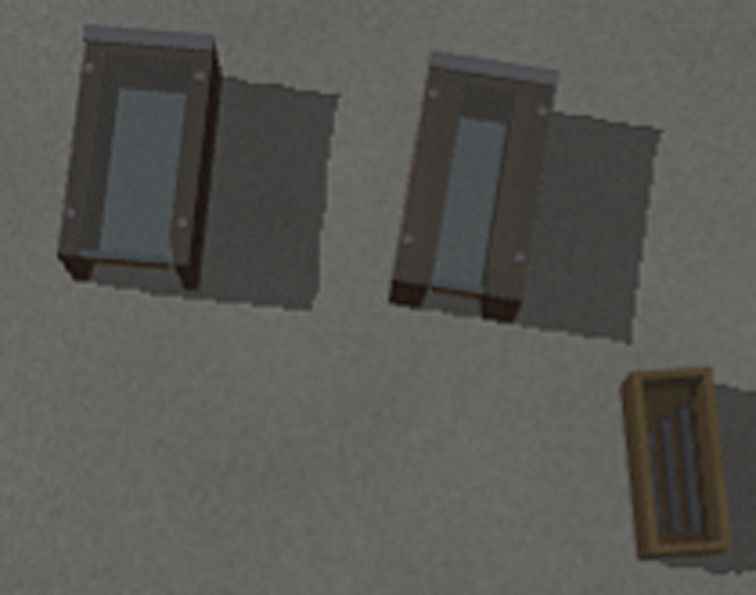

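View pics/side1.png

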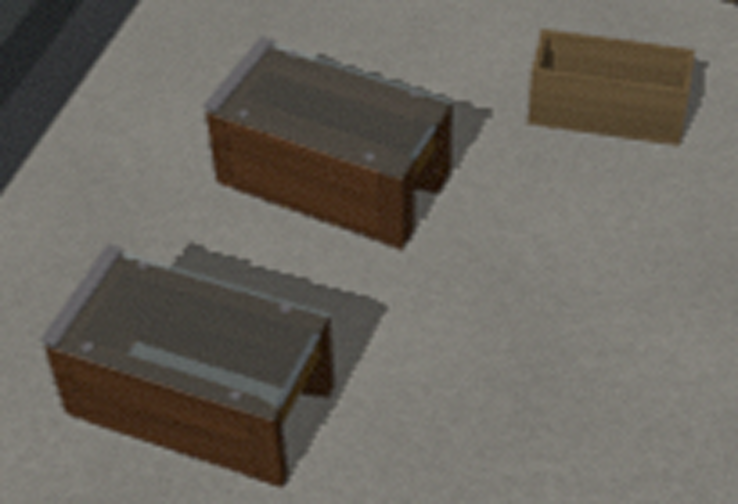

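The crops confirm the left cubby is the wide one: its clear strip spans about 120–185 px, against 460–505 for the other. Its mouth is at crop row 258 and faces the robot. The tray stands free. I'll refine the cubby axis, then grasp the tray by its middle and set it down in front of the mouth.

```bash
cat >> h.py <<'E'
def cubby(c):
    P=cloud(c); m=np.zeros(P.shape[:2],bool); m[118:205,236:292]=1; m&=(P[...,2]>.078)&(P[...,2]<.1)
    m=cv2.morphologyEx(m.astype(np.uint8),cv2.MORPH_OPEN,np.ones((3,3)))
    pts=np.argwhere(m)[:,::-1]; rows=[r for r in range(130,188)]
    L=np.array([(pts[pts[:,1]==r][:,0].min()-.5,r) for r in rows]); Rr=np.array([(pts[pts[:,1]==r][:,0].max()+.5,r) for r in rows])
    out=[]
    for e in(L,Rr):
        g=plane(c,e,.085); out.append(np.polyfit(g[:,0],g[:,1],1))
    cols=range(252,276); F=np.array([(q,pts[pts[:,0]==q][:,1].max()+.5) for q in cols]); g=plane(c,F,.085)
    return out,np.median(g[:,0]),np.median(g[:,1])
def tray(c,roi):
    x,y,w,h=roi; P=cloud(c); m=np.zeros(P.shape[:2],np.uint8); m[y:y+h,x:x+w]=1
    m&=((P[...,2]>.045)&(P[...,2]<.072)).astype(np.uint8)
    return cv2.minAreaRect(plane(c,np.argwhere(m)[:,::-1],.06)[:,:2].astype(np.float32))
def rot(yaw,tilt=0,flip=1):
    z=np.array([np.sin(tilt)*np.cos(yaw),np.sin(tilt)*np.sin(yaw),-np.cos(tilt)])
    y=flip*np.array([-np.sin(yaw),np.cos(yaw),0])
    return R.from_matrix(np.c_[np.cross(y,z),y,z]).as_rotvec()
E
python3 - <<'E'
from cell import manip,cams,inverse_kinematics as ik
from h import *
c=cams.capture("top"); print(cubby(c),tray(c,(392,212,42,70)))
y=np.deg2rad(6)
for f in(1,-1):
  print(f,ik([.498,-.2775,.02],rot(y,0,f)),ik([.5,.11,.02],rot(-.05,0,f)))
  for t in(30,40,50):
    print(t,[ik(p,rot(-.05,np.deg2rad(t),f)) for p in([.46,.11,.02],[.64,.105,.035])])
E
```

```text
([array([-0.0478902 ,  0.18632988]), array([-0.04953622,  0.09466028])], np.float64(0.6209883510946689), np.float64(0.09782368386400747)) ((0.49815577268600464, -0.2777811586856842), (0.12870675325393677, 0.05680007115006447), 5.983120441436768)
1 [-5.52066995e-01  2.46341998e-01  1.98942878e+00 -4.44089210e-16
  9.05821878e-01 -2.22758308e+00] [ 1.67894215e-01  1.46425368e-01  2.11198675e+00 -4.44089210e-16
  8.83180535e-01 -1.35290211e+00]
30 [array([ 0.3306279 , -0.19296756,  2.5635253 , -0.60159913,  0.33440331,
       -0.66192234]), array([ 0.1948436 ,  0.12136952,  2.22592891, -0.41132855,  0.30798234,
       -0.96374376])]
40 [None, None]
50 [None, array([0.26093069, 0.13923222, 2.44400852, 3.84202074, 0.37214742,
       1.10877179])]
-1 [-5.52066995e-01  2.46341998e-01  1.98942878e+00 -4.44089210e-16
  9.05821878e-01  9.14009577e-01] [ 1.67894215e-01  1.46425368e-01  2.11198675e+00 -8.88178420e-16
  8.83180535e-01  1.78869054e+00]
30 [array([ 0.3306279 , -0.19296756,  2.5635253 , -0.60159913,  0.33440331,
        2.47967032]), array([ 0.1948436 ,  0.12136952,  2.22592891, -0.41132855,  0.30798234,
        2.1778489 ])]
40 [None, None]
50 [None, array([ 0.26093069,  0.13923222,  2.44400852,  3.84202074,  0.37214742,
       -2.03282087])]
```

```bash
cat > geo.py <<'E'
from h import *
YAW=-np.arctan(.0487); M=np.array([.621,.1405-.0487*.621])
ex=np.array([np.cos(YAW),np.sin(YAW)]); ey=np.array([-ex[1],ex[0]])
def W(x,z,y=0): return np.r_[M+x*ex+y*ey,z]
def loc(p): d=np.asarray(p)-M; return d@ex,d@ey
E
python3 - <<'E'
from cell import manip,cams,inverse_kinematics as ik
from geo import *
y=np.deg2rad(6); p=[.498,-.2777]
manip.move_pose([*p,.16],rot(y)); manip.move_linear([*p,.02],.12)
manip.set_gripper(.03,30); s=manip.state(); print(s["gripper_width"],s["grasp_force"],s["tool_pos"])
manip.move_linear([*p,.06],.12)
q=W(-.1,.06)
manip.move_linear(q,.15,rot(YAW)); manip.move_linear(W(-.09,.0215),.1)
s=manip.state(); print(s["gripper_width"],s["contact_force"],s["clock"])
manip.set_gripper(.088); manip.move_linear(W(-.09,.14),.2)
for t in(25,30,33,36): print(t,[ik(W(x,.02),rot(YAW,np.deg2rad(t))) for x in(-.2,-.135,-.015,.02)])
manip.move_pose(W(-.27,.17),rot(YAW))
c=cams.capture("top"); cv2.imwrite("pics/t2.png",cv2.resize(c["image"][110:290,180:400],None,fx=3.3,fy=3.3))
r=tray(c,(235,205,60,90)); print(r,loc(r[0]),cubby(c),manip.state()["clock"])
E
```

```text
0.05464217333670259 30.00045418739319 [ 0.49828133 -0.27804563  0.02031636]
0.054977526264522215 [-1.26888727  0.4074019  -2.4614488 ] 7.8833
25 [array([ 0.36849405, -0.24454878,  2.56323728, -0.40297058,  0.451858  ,
       -0.82265879]), array([ 0.29310477, -0.10463011,  2.45377854, -0.36943731,  0.40308662,
       -0.9167489 ]), array([ 0.20602632,  0.1147234 ,  2.2330196 , -0.28794056,  0.3843362 ,
       -1.0711231 ]), array([ 0.18821441,  0.17265895,  2.16459311, -0.26328101,  0.390958  ,
       -1.11117513])]
30 [None, array([ 0.32357288, -0.12928221,  2.51322213, -0.61616875,  0.32010364,
       -0.65293484]), array([ 0.22302763,  0.09320865,  2.29602936, -0.50951189,  0.27869194,
       -0.84113256]), array([ 0.20291846,  0.1511906 ,  2.22871795, -0.46639688,  0.28045859,
       -0.90119578])]
33 [None, array([ 0.34357852, -0.13826336,  2.54760341, -0.84052263,  0.28322876,
       -0.41657444]), array([ 0.23387118,  0.08510955,  2.33230124, -0.74735355,  0.22529266,
       -0.59737148]), array([ 0.21223609,  0.14289482,  2.26556548, -0.68998982,  0.22254256,
       -0.67275715])]
36 [None, None, array([ 0.24517527,  0.0811567 ,  2.36720756, -1.11127847,  0.1911027 ,
       -0.22677795]), array([ 0.22190053,  0.13850311,  2.30098852, -1.05035386,  0.18207784,
       -0.3069285 ])]
((0.5268793106079102, 0.11322271823883057), (0.0581384003162384, 0.12540289759635925), 86.90657043457031) (np.float64(-0.0941535199018005), np.float64(-0.0016163437365544677)) ([array([-0.0468307 ,  0.18532866]), array([-0.04818948,  0.09362712])], np.float64(0.6210802937724708), np.float64(0.09782368386400747)) 10.075
```

View pics/t2.png

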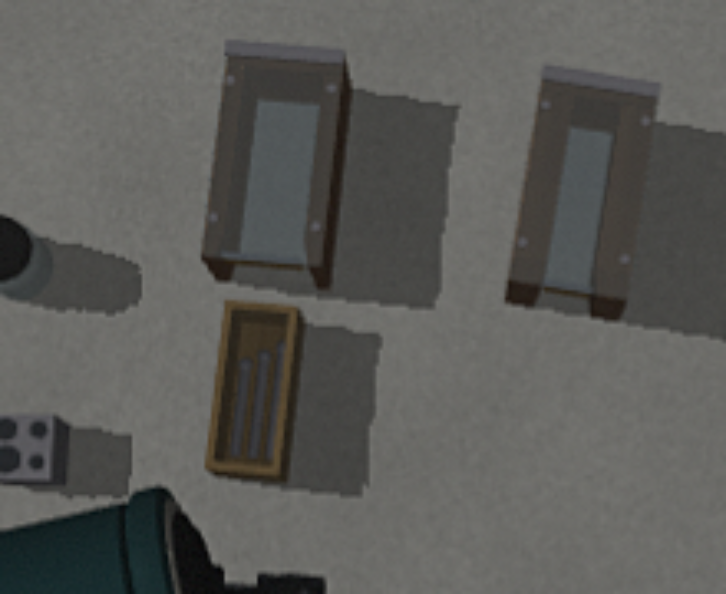

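The tray stands straight in front of the wide mouth, in the crop at (255,390) below the mouth at (268,265). It is within about 1.5 mm laterally, and nothing else has moved. Next I regrip near its rear end with the fingers leaning forward and slide it in.

```bash
python3 - <<'E'
from cell import manip,cams
from geo import *
T=rot(YAW,np.deg2rad(30)); y=.0
manip.move_pose(W(-.136,.13,y),T); manip.move_linear(W(-.136,.021,y),.12)
manip.set_gripper(.03,25); f0=manip.state()["contact_force"]; print(manip.state()["gripper_width"],f0)
for x in(-.11,-.085,-.06,-.04,-.015):
    manip.move_linear(W(x,.021,.001),.06); s=manip.state()
    f=s["contact_force"]-f0; print(x,f.round(1),s["gripper_width"].round(4),loc(s["tool_pos"][:2]))
    if np.linalg.norm(f[:2])>25: print("STOP");break
for n in("top","side"):
    c=cams.capture(n); a,b=((110,190) if n=="top" else (190,190)); cv2.imwrite(f"pics/{n}3.png",cv2.resize(c["image"][a:a+160,b:b+200],None,fx=3.6,fy=3.6))
print(manip.state()["clock"])
E
```

```text
0.05481041648653583 [-1.56795332 -0.09531472  2.89687373]Traceback (most recent call last):
  File "<stdin>", line 8, in <module>
AttributeError: 'float' object has no attribute 'round'
```

```bash
python3 - <<'E'
from cell import manip,cams
from geo import *
f0=np.array([-1.57,-.1,2.9])
for x in(-.085,-.06,-.04,-.015):
    manip.move_linear(W(x,.021,.001),.06); s=manip.state()
    f=s["contact_force"]-f0; print(x,f.round(1),s["gripper_width"],loc(s["tool_pos"][:2]))
    if np.linalg.norm(f[:2])>25: print("STOP");break
for n in("top","side"):
    c=cams.capture(n); a,b=((110,190) if n=="top" else (190,190)); cv2.imwrite(f"pics/{n}3.png",cv2.resize(c["image"][a:a+160,b:b+200],None,fx=3.6,fy=3.6))
print(manip.state()["clock"])
E
```

```text
-0.085 [ 4.5 -1.1 -2. ] 0.05435345086491229 (np.float64(-0.0846964704952628), np.float64(0.0011197977497110526))
-0.06 [ 3.2 -0.8 -1.1] 0.054286665279076926 (np.float64(-0.0597835996340394), np.float64(0.001072068128256251))
-0.04 [ 2.9 -1.  -0.4] 0.054565864896531195 (np.float64(-0.03967673096128651), np.float64(0.0011448694243319914))
-0.015 [ 2.1 -0.2  0.8] 0.054207148788638145 (np.float64(-0.01490434203495214), np.float64(0.0010749027231850678))
15.2833
```

View pics/side3.png

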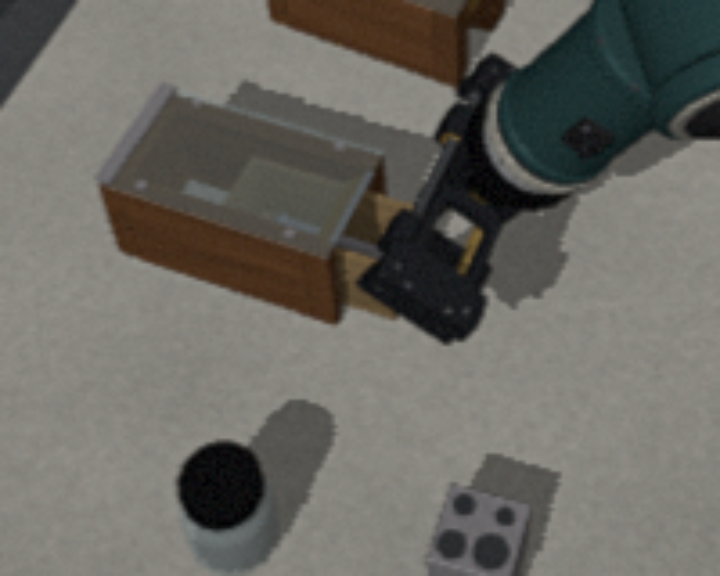

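The tray slid in freely: wood shows under the cover at about (300,200), and its near end still sticks out at (370,290). Now I release, back off, shut the fingers and push.

```bash
python3 - <<'E'
from cell import manip,cams
from geo import *
manip.set_gripper(.088); manip.move_linear(W(-.09,.021),.12)
manip.set_gripper(0.0,20); manip.move_linear(W(-.065,.019),.1)
f0=manip.state()["contact_force"]
for x in[-.05,-.04,-.03,-.02,-.01,-.005,0,.004,.008,.011,.013,.015,.017,.019,.021]:
    manip.move_linear(W(x,.019),.05); s=manip.state(); f=s["contact_force"]-f0
    print(x,f.round(1),np.round(loc(s["tool_pos"][:2]),4))
    if np.linalg.norm(f)>14: print("STOP");break
manip.move_linear(W(-.1,.019),.12); manip.move_linear(W(-.13,.12),.2)
manip.move_pose(W(-.27,.2),rot(YAW))
ims=[]
for n in("top","side"):
    c=cams.capture(n); a,b=((110,190) if n=="top" else (190,190)); ims.append(cv2.resize(c["image"][a:a+130,b:b+130],None,fx=3,fy=3))
    if n=="top":
        P=cloud(c); print(P[160,265])
cv2.imwrite("pics/end.png",np.hstack(ims)); print(manip.state()["clock"])
E
```

```text
-0.05 [-0.7  0.4  1.1] [-0.0497 -0.    ]
-0.04 [-0.8 -0.5  0.6] [-0.0395 -0.    ]
-0.03 [-0.4  0.1 -0.3] [-0.0295  0.    ]
-0.02 [-0.4  0.9  0.6] [-0.0196 -0.    ]
-0.01 [-0.6 -0.1  1.3] [-0.0094  0.0001]
-0.005 [-0.8 -0.7  1. ] [-0.0047  0.    ]
0 [-0.1  0.3  1.1] [0.0004 0.0001]
0.004 [-0.1  0.7  0.9] [0.0043 0.    ]
0.008 [-0.9 -0.2 -0.8] [0.0083 0.    ]
0.011 [-0.6 -1.   0.9] [0.0113 0.    ]
0.013 [-1.2  0.4  0.3] [ 0.0131 -0.    ]
0.015 [-0.7 -0.5  0.9] [0.0151 0.    ]
0.017 [-0.3  0.6  1.4] [0.0172 0.    ]
0.019 [-1.3 -0.6  0.5] [0.0192 0.    ]
0.021 [-1.   0.4  0.6] [0.0212 0.    ]
[0.69744549 0.09879759 0.08552311]
25.425
```

View pics/end.png

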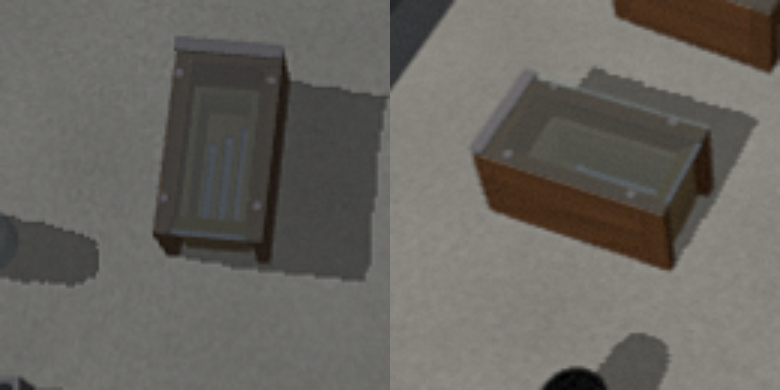

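The tray is inside and the cubby hasn't moved (left half, near end at about row 240). I never felt the back wall, though, so I'll push again with a slightly steeper lean until there is contact, then check the flap.

```bash
python3 - <<'E'
from cell import manip,cams
from geo import *
T=rot(YAW,np.deg2rad(33))
manip.move_pose(W(-.11,.1),T); manip.move_linear(W(-.08,.017),.12); manip.move_linear(W(-.02,.017),.12)
f0=manip.state()["contact_force"]
for x in[0,.012,.017,.02,.022,.024,.025,.026,.027,.028,.029,.03]:
    manip.move_linear(W(x,.017),.05); s=manip.state(); f=s["contact_force"]-f0
    print(x,f.round(1),np.round(loc(s["tool_pos"][:2]),4))
    if np.linalg.norm(f)>5: print("STOP");break
manip.move_linear(W(-.1,.017),.12); manip.move_linear(W(-.13,.12),.2)
manip.move_pose(W(-.27,.2),rot(YAW))
ims=[]
for n in("top","side"):
    c=cams.capture(n); P=cloud(c)
    a,b=((165,235) if n=="top" else (215,265)); ims.append(cv2.resize(c["image"][a:a+45,b:b+50],(400,360),interpolation=cv2.INTER_CUBIC))
cv2.imwrite("pics/end2.png",np.hstack(ims)); print(manip.state()["clock"])
E
```

```text
0 [-1.7  0.9  0.5] [ 0.0002 -0.0001]
0.012 [-1.   0.4  0.9] [ 0.0125 -0.    ]
0.017 [-0.9  0.   1.1] [0.0173 0.    ]
0.02 [-0.8 -0.1  1.6] [0.0202 0.    ]
0.022 [-2.3 -0.7  0.5] [0.0221 0.    ]
0.024 [-2.2  0.2  1.1] [ 0.0238 -0.0001]
0.025 [-4.1 -0.3  0.9] [ 0.0247 -0.0001]
0.026 [-2.7  0.2 -0.1] [ 0.0259 -0.0001]
0.027 [-1.5  0.3  0.4] [ 0.027 -0.   ]
0.028 [-2.   1.4  0.1] [0.0281 0.    ]
0.029 [-1.8  0.3 -0.1] [0.0291 0.    ]
0.03 [-2.2  0.  -0.6] [0.0301 0.    ]
34.1
```

View pics/end2.png

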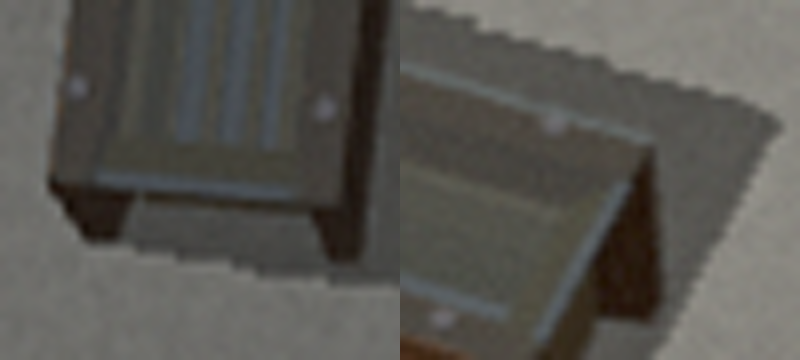

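Now the near end seems well inside: the rim band is at rows 145–185 of the left half, with a thin dark line under the cover edge at row 200. I'll compare that line with the first picture, when the flap certainly hung shut, and with the picture taken while it was lifted.

```bash
python3 - <<'E'
from cell import cams
from geo import *
c=cams.capture("top"); a=cv2.imread("pics/top0.png"); b=c["image"]
t3=cv2.resize(cv2.imread("pics/top3.png"),(200,160),interpolation=cv2.INTER_AREA)
for r in range(178,198):
    X=loc(plane(c,[(262,r)],.06)[0,:2])[0],loc(plane(c,[(262,r)],.08)[0,:2])[0]
    print(r,np.round(X,4),a[r,257:268].mean(0).round(),b[r,257:268].mean(0).round(),t3[r-110,67:78].mean(0).round())
s=cams.capture("side"); a=cv2.imread("pics/side0.png"); b=s["image"]
cv2.imwrite("pics/cmp.png",np.hstack([cv2.resize(i[225:285,255:305],(390,468),interpolation=cv2.INTER_CUBIC) for i in(a,b)]))
E
```

```text
178 [0.0363 0.0313] [82. 80. 76.] [74. 74. 72.] [76. 76. 73.]
179 [0.0337 0.0287] [82. 80. 75.] [75. 74. 70.] [76. 76. 73.]
180 [0.0311 0.0261] [82. 81. 76.] [75. 75. 72.] [77. 77. 73.]
181 [0.0285 0.0236] [82. 81. 76.] [75. 74. 72.] [76. 76. 72.]
182 [0.0259 0.021 ] [82. 81. 76.] [72. 73. 71.] [73. 74. 72.]
183 [0.0233 0.0185] [82. 81. 76.] [59. 67. 67.] [62. 69. 69.]
184 [0.0207 0.0159] [82. 81. 76.] [57. 66. 67.] [58. 67. 68.]
185 [0.0181 0.0133] [83. 81. 76.] [57. 65. 67.] [58. 67. 67.]
186 [0.0155 0.0108] [81. 80. 75.] [56. 64. 65.] [59. 66. 67.]
187 [0.0129 0.0082] [79. 76. 71.] [68. 70. 68.] [70. 72. 69.]
188 [0.0103 0.0057] [77. 73. 68.] [84. 79. 74.] [81. 77. 72.]
189 [0.0078 0.0032] [53. 55. 55.] [60. 60. 59.] [68. 66. 64.]
190 [0.0052 0.0006] [26. 39. 47.] [37. 46. 50.] [49. 51. 54.]
191 [ 0.0026 -0.0019] [53. 58. 61.] [65. 68. 69.] [47. 51. 54.]
192 [ 0.     -0.0045] [66. 68. 67.] [70. 72. 72.] [48. 52. 55.]
193 [-0.0026 -0.007 ] [65. 67. 67.] [70. 72. 72.] [48. 52. 55.]
194 [-0.0051 -0.0095] [64. 67. 67.] [69. 72. 72.] [49. 52. 55.]
195 [-0.0077 -0.0121] [63. 65. 66.] [68. 70. 70.] [49. 52. 56.]
196 [-0.0103 -0.0146] [61. 63. 63.] [66. 68. 68.] [49. 52. 56.]
197 [-0.0129 -0.0171] [71. 74. 74.] [77. 79. 80.] [48. 52. 56.]
```

View pics/cmp.png

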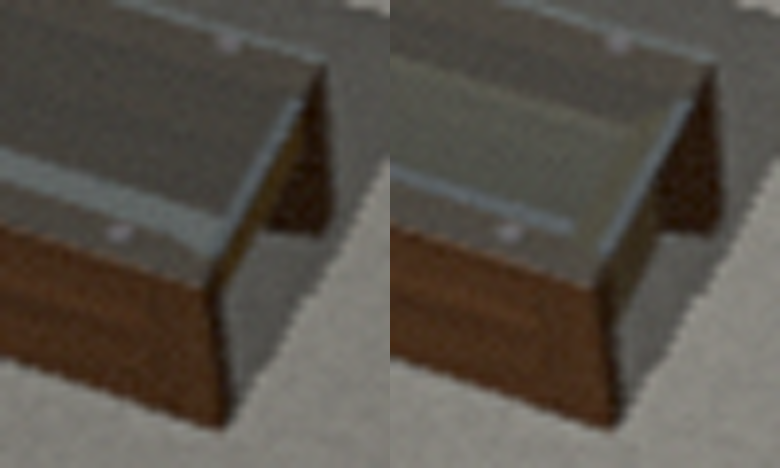

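The two cues disagree. In the side view (right half) an olive face fills the mouth at (640,250), where the first picture shows the brass strip. The top profile shows the dark line at row 190 again. The tray's far rim against the back wall should settle it.

```bash
python3 - <<'E'
from cell import cams,manip
from geo import *
c=cams.capture("top"); a=cv2.imread("pics/top0.png"); b=c["image"]
for r in range(122,148):
    X=[loc(plane(c,[(267,r)],z)[0,:2])[0] for z in(.06,.085)]
    print(r,np.round(X,4),a[r,262:273].mean(0).round(),b[r,262:273].mean(0).round())
s=cams.capture("side")
for n,q in(("botL",(283.8,266)),("botR",(289.2,255.1))): print(n,loc(plane(s,[q],0)[0,:2]))
q=(255+(225)/7.8,225+425/7.8); print("cubby front outer bottom corner",loc(plane(s,[q],0)[0,:2]))
q=(255+(207)/7.8,225+288/7.8); print("cubby front top corner",loc(plane(s,[q],.085)[0,:2]))
print(manip.state()["gripper_width"])
E
```

```text
122 [0.1876 0.1782] [ 97. 101. 102.] [105. 108. 109.]
123 [0.1848 0.1755] [88. 89. 89.] [95. 96. 96.]
124 [0.1821 0.1728] [81. 77. 77.] [87. 82. 83.]
125 [0.1793 0.1701] [83. 80. 80.] [89. 85. 85.]
126 [0.1766 0.1674] [84. 80. 81.] [90. 86. 87.]
127 [0.1739 0.1647] [78. 75. 75.] [83. 80. 80.]
128 [0.1711 0.162 ] [52. 53. 56.] [55. 58. 60.]
129 [0.1684 0.1593] [53. 57. 62.] [57. 62. 66.]
130 [0.1656 0.1567] [53. 58. 61.] [58. 62. 67.]
131 [0.1629 0.154 ] [52. 55. 57.] [56. 59. 62.]
132 [0.1602 0.1513] [50. 52. 55.] [55. 57. 59.]
133 [0.1575 0.1486] [52. 54. 56.] [56. 58. 60.]
134 [0.1547 0.146 ] [52. 54. 56.] [56. 58. 59.]
135 [0.152  0.1433] [52. 54. 55.] [56. 58. 59.]
136 [0.1493 0.1406] [52. 54. 55.] [57. 60. 61.]
137 [0.1466 0.138 ] [52. 54. 57.] [65. 70. 70.]
138 [0.1439 0.1353] [52. 54. 56.] [67. 72. 72.]
139 [0.1411 0.1327] [50. 53. 55.] [64. 69. 68.]
140 [0.1384 0.13  ] [56. 59. 59.] [64. 68. 68.]
141 [0.1357 0.1274] [76. 75. 72.] [64. 69. 68.]
142 [0.133  0.1247] [83. 81. 76.] [63. 67. 66.]
143 [0.1303 0.1221] [82. 80. 76.] [63. 67. 66.]
144 [0.1276 0.1194] [82. 80. 75.] [62. 66. 65.]
145 [0.1249 0.1168] [82. 81. 76.] [64. 69. 68.]
146 [0.1222 0.1142] [81. 80. 75.] [68. 74. 75.]
147 [0.1196 0.1115] [81. 80. 75.] [67. 73. 74.]
botL (np.float64(0.020711629585868682), np.float64(0.010310372808638106))
botR (np.float64(0.021605545195493753), np.float64(-0.025459226808816522))
cubby front outer bottom corner (np.float64(0.0040680136879024924), np.float64(0.046539843589198195))
cubby front top corner (np.float64(0.0009032808970675454), np.float64(0.05190626766020167))
0.00048500398568578003
```

The far rim's outer edge is at 0.148 and the back wall at 0.154, so the near end is about 18 mm in. It needs roughly 5 mm more for the flap to drop. I'll push further with a force guard.

```bash
python3 - <<'E'
from cell import manip,cams,inverse_kinematics as ik
from geo import *
t=next(t for t in(35,34,33) if all(ik(W(x,z),rot(YAW,np.deg2rad(t))) is not None for x,z in((-.06,.1),(-.06,.015),(0,.015),(.038,.015)))); print("tilt",t)
T=rot(YAW,np.deg2rad(t))
manip.move_pose(W(-.06,.1),T); manip.move_linear(W(-.06,.015),.15); manip.move_linear(W(.01,.015),.1)
f0=manip.state()["contact_force"]
for x in np.r_[.024,.029,np.arange(.031,.0405,.001)]:
    manip.move_linear(W(x,.015),.05); s=manip.state(); f=s["contact_force"]-f0
    print(round(x,3),f.round(1),np.round(loc(s["tool_pos"][:2]),4)[0])
    if np.linalg.norm(f)>7: print("STOP");break
manip.move_linear(W(-.06,.015),.15); manip.move_linear(W(-.08,.1),.25)
manip.move_pose(W(-.2,.2),rot(YAW))
c=cams.capture("top"); b=c["image"]
for r in list(range(132,141))+list(range(180,193)): print(r,b[r,257:273].mean(0).round())
s=cams.capture("side"); cv2.imwrite("pics/f.png",cv2.resize(s["image"][225:285,255:305],(390,468),interpolation=cv2.INTER_CUBIC))
print(manip.state()["clock"])
E
```

```text
tilt 35
0.024 [-1.2  0.1 -0. ] 0.0244
0.029 [-0.2  0.9  0.9] 0.0293
0.031 [-0.5  0.2 -0.7] 0.031
0.032 [0.  0.1 1. ] 0.0317
0.033 [-1.9  0.2  1.2] 0.0328
0.034 [-2.4  1.7 -0.8] 0.034
0.035 [-1.6  0.2 -0.4] 0.0351
0.036 [-2.8  0.6 -0.6] 0.0358
0.037 [-6.1  1.2  1.7] 0.0361
0.038 [-7.6  1.3  1.9] 0.0365
STOP
132 [57. 59. 61.]
133 [57. 59. 60.]
134 [58. 61. 62.]
135 [66. 71. 71.]
136 [68. 74. 74.]
137 [66. 71. 70.]
138 [65. 69. 68.]
139 [65. 70. 69.]
140 [65. 69. 68.]
180 [74. 75. 72.]
181 [71. 74. 73.]
182 [66. 73. 74.]
183 [66. 72. 72.]
184 [65. 70. 69.]
185 [64. 69. 68.]
186 [63. 68. 67.]
187 [70. 71. 68.]
188 [81. 77. 73.]
189 [64. 65. 64.]
190 [41. 50. 56.]
191 [64. 68. 69.]
192 [72. 74. 73.]
42.175
```

View pics/f.png

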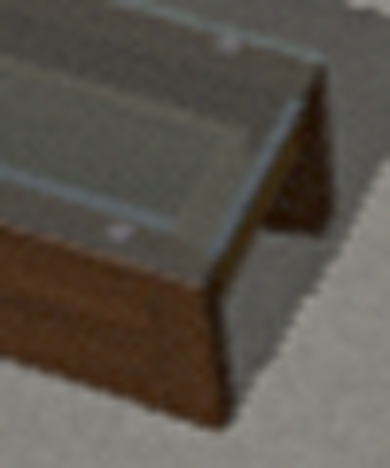

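The back wall was felt at 7 N and the far rim is now at 0.153. The brass strip hangs in the mouth again at (255,210), as in the first picture. Handing in.

```bash
python3 -c "
from cell import order
print(order.close_job())"
```

```text
the job is handed in; nothing more can be done
None
```

The tray is in the wide cubby, pushed in until it met the back; the last picture shows the brass flap hanging shut behind it. I handed the job in after about 42 s; no verdict was returned.

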